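# Present the notched slide label up

### The job

Of the two thick glass slides standing in the rack, take out the one with a small notch in a top corner, which marks its frosted end. Finish while holding it still in the gripper, about 15 cm above the middle of the lab notebook, tipped over so that its labelled face looks upward (45 degrees from standing, or flatter), its frosted end pointing squarely to the notebook's spiral binding and no finger on the frosted end. Leave the other slide, the timer and the marker where they are.

Things in the scene. Friction and masses are not known exactly. Their poses are not given: they have to be found in the camera images.
- slide: the slide to present: thick glass plate 5 x 90 x 50 mm high, 56 g, standing on a long edge in a slot of the rack (widely varied yaw, either slot), lower edge 8 mm and top edge 58 mm above the bench. Origin: middle of the lower edge. x points out of the labelled face, y along its length to the frosted end, z to the top edge. A 10 x 10 mm notch cuts the top corner at the frosted end
- slide_mid (a point): centre of the slide, 25 mm above its origin; axes as the slide's
- slide_frosted (a point): middle of the slide's frosted end edge, y = +45 mm, 25 mm above the lower edge. The last 22 mm of the slide (y = 23 to 45 mm) are frosted, matt white; the paper label with dark bars is on the +x face of this part only. Looking at the labelled face of the standing slide, the frosted end and its notch are on the right, notch at the top
- slide_clear (a point): middle of the slide's clear end edge, y = -45 mm, 25 mm above the lower edge
- spare: the other slide, to be left alone: same size, no notch (all corners square), no label, frosted at both ends, in the other slot, parallel to the slide and 60 mm from it. Origin: middle of the lower edge, z up
- rack: grey plastic slide rack, fixed, base 106 x 116 mm, 8 mm high; two slots along its y axis at x = -30 and +30 mm, 6.5 mm wide, each between two rails 6 mm thick and 100 mm long whose tops are 22 mm above the bench; end stops 18 mm high. Origin: centre of the underside, z up
- notebook: red spiral-bound lab notebook lying closed on the bench, fixed, 210 mm (x) x 151 mm (y) x 12 mm high; the spiral binding runs along its long +y edge, on the left as seen from the robot. Origin: centre of the underside, z up. A microscope 0.4 m high stands between it and the rack (x 0.48 to 0.85, y -0.08 to 0.13 m), another to the right of the rack (y below -0.4 m)
- marker: marker pen 129 mm long, 14 mm thick, lying loose on the bench; leave alone. Origin: centre of the underside
- timer: small white bench timer, 62 x 68 mm, 19 mm high, lying loose near the rack; leave alone. Origin: centre of the underside
Not all that is in view belongs to the job. Leave any green look-alike of the slide alone.

How it is judged:
By the outcome, as a careful person would: the job done as asked, in the order asked, and still so for the second after the job is handed in, while the arm keeps its last pose, push and grip.
It also fails if it takes over 48 s, if anything falls off the work surface, if the arm or the gripper's body presses on something with over 40 N, if the wrist force passes 120 N, or if a joint passes its speed limit or range.

### The arm

A 6-joint arm with a two-finger parallel gripper is mounted at the origin on a cart in front of the work surface, level with it; the furniture and walls round the work are solid. World frame = base frame: x ahead of the robot, y to its left, z up, the work surface at z = 0. Lengths are in m, angles in rad, forces in N, time in s.
With the tool pointing down it reaches from about 0.275 to 0.975 m from the base axis. Payload 8.4 kg.
Tool frame: the origin (TCP) lies on the centre line of the jaws, within the pads' length; the fingertips stand 8 mm ahead of it and the grasp point (between the pads) lies 11 mm behind it; z points along the fingers, y is the line along which they close (so a half turn about z gives the same grasp; the last joint's range is limited). The gripper opens to 92 mm and grips with 3 to 60 N. Pads are 20 mm wide; open, the fingers measure 128 mm over their backs; the gripper's body (75 mm by 189 mm) begins 69 mm behind the grasp point.
Start: joints at [-1.253, 0.353, 1.633, -0, 1.155, -0.002], TCP at [0.196, -0.593, 0.188] pointing down, gripper open.
Joint ranges: [-2.63, 2.63], [-0.92, 2.1], [0.06, 2.66], [-1.3, 4.44], [0, 2.69], [-3.02, 3.02]. Speed limits (rad/s): [2.22, 2.22, 2.79, 3.14, 3.14, 3.14].

### API

Orientations are given as a 3x3 rotation matrix whose columns are the frame's x, y, z axes.
In Python, from rig import arm gives the robot as it stands.
- The arm moves only by the tool move_arm, never from a script. Its argument "motion" is one flat list of numbers, 7 for each row, row after row: the shift along the tool's x, y, z scaled (see below), then the turn, a rotation vector about the tool's x, y, z scaled (see below), then the closure, from -1 (fully open) to 1 (shut). A call has 1 to 12 rows; each row is the pose to reach, as a shift and turn from the pose commanded when the call began, along the tool's axes at that moment; what a row does not reach only later rows make up. The controller multiplies each number of a shift by 10 cm and each number of a turn by pi/2 rad. A row lasts 1/10 s, in which the tool goes at most 50 mm and 8.59 degrees, less where a joint would pass 70% of its speed; a pose out of reach is approached as far as the arm can. A call with a number of a shift or a turn outside -1 to 1 is refused whole. A call with a gripper value outside its range is refused whole. The fingers move at their own pace and stop on an object; "newtons" is the grip in N (left out, the last holds). Time passes only in rows, so rows that repeat a pose let the fingers close. It gives the time, the measured TCP pose, the force, the opening and the grip force at its end, in the units of the state.
- arm.get_obs(): the state, without advancing time (a new reading comes with each control period).
- arm.camera(name): name is "scene" or "top"; returns a dict with "pixels" (420x560x3 uint8, red, green, blue), "range_z" (420x560 float32, m along the optical axis (not along the pixel's ray), 0 where there is no reading), "fx", "fy", "cx", "cy" (pixels), "R" (3x3) and "t" (3): a world point X has camera coordinates R X + t. Camera axes: x right, y down, z forward; pixel columns grow to the right and rows downward; lengths in m; the calibration is good to about 2 mm. A picture is of the moment at which its call begins.
- arm.job_done(): hands the job in; it is judged then, once.
The state is a dict: "t": time; "joint_pos": joint angles; "qvel": joint speeds; "joint_efforts": joint torques, N m; "ee_pos": TCP position; "tool_rot": TCP orientation; "contact_force": force on the tool from outside, world axes, zero at the start; "wrist_torque": the same for the moment, N m; "opening": finger opening in m; "grasp_force": force on a finger pad.
Only numpy, scipy, OpenCV 4.12 (cv2) and the standard library are available. Lean on these libraries where they do the work, as an engineer would, in place of code of your own. Each camera call takes 0.05 s, during which the arm holds its last target. There are 200 camera calls.

## Working session

There is one attempt and no reset: what is moved stays moved. The work goes in short steps, Python scripts to look and compute and a tool call to move; the robot and the scene stay as the last step left them, time stands still between calls to the robot, and variables do not carry over. Pictures are saved under pics/ and viewed, at most 10 in all, crops included, and the job is handed in when it is done.

Besides the shell and the picture viewer there is one more tool, called after "Request:" in YAML: its name, and indented under it one key for each argument. move_arm: Moves the arm, as the interface text tells. Its arguments: {"type":"object","properties":{"motion":{"type":"array"},"newtons":{"type":"number"}},"required":["motion"]}

```bash
mkdir -p pics
python3 - <<'E'
from rig import arm
import cv2,numpy as np
for n in("scene","top"):
    c=arm.camera(n); np.savez(f"pics/{n}0.npz",**c); cv2.imwrite(f"pics/{n}0.png",c["pixels"][...,::-1])
    print(n,c["fx"],-np.array(c["R"]).T@c["t"],c["R"])
o=arm.get_obs();print(o["t"],o["ee_pos"],o["tool_rot"],o["opening"])
E
```

```text
scene 520.1039149909735 [-0.47787564 -0.73344088  0.86092997] [[ 0.47751716 -0.8784065  -0.01947774]
 [-0.50721246 -0.25749249 -0.82245555]
 [ 0.71743493  0.402616   -0.56849581]]
top 411.48693593768115 [ 0.23700292 -0.15063043  1.3710027 ] [[-0.02327818 -0.99971208  0.00582047]
 [-0.97708777  0.02151856 -0.21174619]
 [ 0.21155998 -0.01061618 -0.97730736]]
0.1 [ 0.19635505 -0.59289012  0.18738829] [[ 9.49294365e-01  3.14388428e-01 -3.54574590e-04]
 [ 3.14388627e-01 -9.49293729e-01  1.09894832e-03]
 [ 8.90119887e-06 -1.15469966e-03 -9.99999333e-01]] 0.09215101949535073
```

View pics/scene0.png

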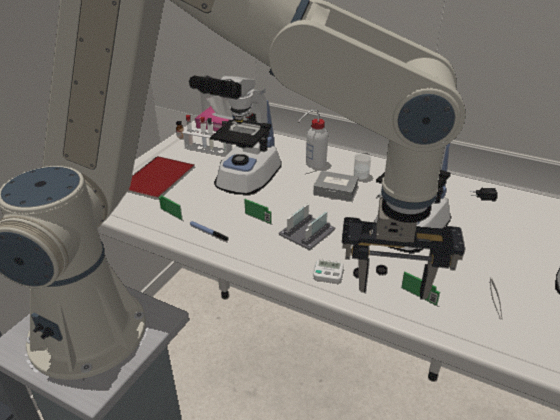

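View pics/top0.png

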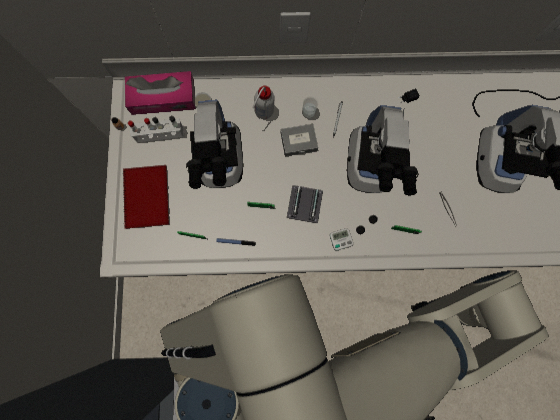

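The scene view shows the rack at about (307,228) with two slides near (298,217) and (316,228). In the top view the rack is at (305,203) and the notebook at (146,197). The green boards are decoys. Next I'll enlarge the rack in both views.

Run:
```python
import cv2,numpy as np
a=cv2.imread("pics/scene0.png")[195:250,270:345]; b=cv2.imread("pics/top0.png")[178:228,275:335]
a=cv2.resize(a,(780,572),interpolation=cv2.INTER_CUBIC)
cv2.imwrite("pics/c1.png",a); cv2.imwrite("pics/c2.png",cv2.resize(b,(720,600),interpolation=cv2.INTER_CUBIC))
def pts(n,u0,u1,v0,v1):
    c=np.load(f"pics/{n}0.npz"); v,u=np.mgrid[v0:v1,u0:u1]; z=c["range_z"][v0:v1,u0:u1]
    P=np.stack([(u-c["cx"])/c["fx"]*z,(v-c["cy"])/c["fy"]*z,z],-1)
    return (P-c["t"])@c["R"], c["pixels"][v0:v1,u0:u1]
for n,w in(("top",(275,335,175,230)),("scene",(270,345,195,255))):
    P,_=pts(n,*w);m=(P[...,2]>.03)&(P[...,2]<.075);Q=P[m];print(n,m.sum())
    if len(Q)>10:
        _,l,_=cv2.kmeans(Q[:,:2].astype(np.float32),2,None,(3,50,1e-6),5,cv2.KMEANS_PP_CENTERS)
        for k in(0,1):
            q=Q[l[:,0]==k];print(len(q),q.mean(0),q.min(0),q.max(0),cv2.fitLine(q[:,:2].astype(np.float32),cv2.DIST_HUBER,0,.01,.01).ravel())
    m=(P[...,2]>.004)&(P[...,2]<.03);print("rack",cv2.minAreaRect(P[m][:,:2].astype(np.float32)))
P,I=pts("top",115,180,155,240);I=I.astype(int);m=(I[...,0]>60)&(I[...,1]<40)&(P[...,2]<.03)
print("nb",cv2.minAreaRect(P[m][:,:2].astype(np.float32)),P[m].mean(0))
```

```text
top 104
48 [ 0.53739202 -0.24031348  0.05605739] [ 0.4962655  -0.25051164  0.03215799] [ 0.58329492 -0.23124303  0.06435128] [ 0.9807397  -0.1953194   0.53939    -0.24059561]
56 [ 0.52712774 -0.29899206  0.05218335] [ 0.48511532 -0.30904393  0.03030202] [ 0.57136915 -0.28845733  0.06192914] [ 0.9805855  -0.19609198  0.5281552  -0.29889077]
rack ((0.5412403345108032, -0.27222180366516113), (0.20321501791477203, 0.18861648440361023), 88.57625579833984)
scene 433
207 [ 0.5264452  -0.30340046  0.04645858] [ 0.4846198  -0.31468614  0.03011603] [ 0.57771305 -0.29152153  0.06135513] [ 0.9803106  -0.19746165  0.5312414  -0.30451664]
226 [ 0.53494165 -0.24177595  0.04626208] [ 0.49357246 -0.25539115  0.0304524 ] [ 0.58374268 -0.16368929  0.06052202] [ 0.9792918  -0.20245394  0.5246237  -0.24195407]
rack ((0.5686565637588501, -0.254776269197464), (0.2836287319660187, 0.1974944919347763), 19.90365982055664)
nb ((0.5725153684616089, 0.2693491280078888), (0.208322674036026, 0.1458672434091568), 4.396312236785889) [0.57033037 0.26884167 0.00856671]
```

View pics/c1.png

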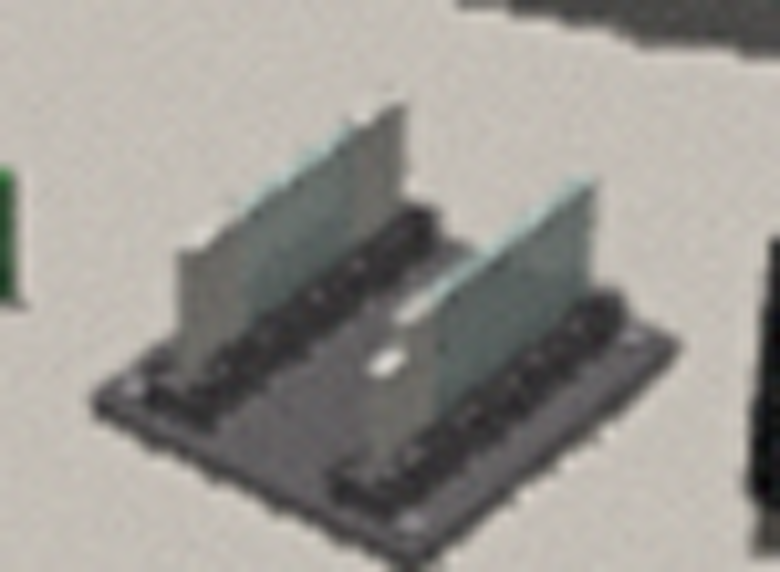

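View pics/c2.png

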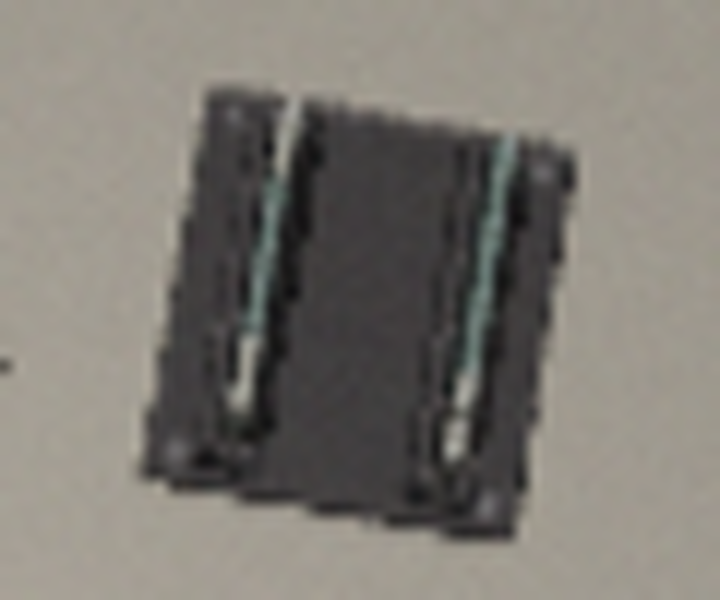

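The two candidates are:
- **Left slide, crop (290,240):** frosted at both ends with square corners, so it is the spare.
- **Right slide, crop (490,310):** frosted only at the near end, with a cut near-top corner at (390,365). This is the target.

The target's frosted end points toward the robot, so its labelled face looks to +y. I'll check clearance to the right-hand microscope and compute the moves.

```bash
cat > h.py <<'E'
import numpy as np
from scipy.spatial.transform import Rotation as Ro
from rig import arm
def delta(p,R):
    o=arm.get_obs();R0=np.array(o["tool_rot"])
    print("t",round(o["t"],2),"ee",np.round(o["ee_pos"],4),"q",np.round(o["joint_pos"],2),"open",o["opening"])
    print("shift",np.round(R0.T@(np.array(p)-o["ee_pos"])/.1,3),"turn",np.round(Ro.from_matrix(R0.T@R).as_rotvec()/(np.pi/2),3))
h=np.radians(168.7)
sy=np.array([np.cos(h),np.sin(h),0]);sx=np.array([np.sin(h),-np.cos(h),0])
RG=np.stack([sy,sx,[0,0,-1.]],1)
PG=np.array([.538,-.3025,.036])
E
python3 - <<'E'
from h import *
import cv2
for n in("top","scene"):
    c=np.load(f"pics/{n}0.npz");z=c["range_z"];v,u=np.mgrid[:420,:560]
    P=(np.stack([(u-c["cx"])/c["fx"]*z,(v-c["cy"])/c["fy"]*z,z],-1)-c["t"])@c["R"]
    d=(P-PG)@RG  # tool frame
    for lo,hi in((.06,.11),(.11,.2),(.2,.4)):
        m=(z>0)&(P[...,2]>lo)&(P[...,2]<hi)&(abs(d[...,0])<.06)&(abs(d[...,1])<.16)&(P[...,0]>.4)
        print(n,lo,m.sum(),np.round([d[m].min(0),d[m].max(0)],3) if m.any() else "")
    if n=="top":
        I=c["pixels"].astype(int);m=(I[...,0]>60)&(I[...,1]<40)&(P[...,2]<.03)&(P[...,1]>.15)&(P[...,0]>.4)&(P[...,0]<.72)
        k=cv2.findContours(m.astype(np.uint8),0,1)[0];k=max(k,key=len)[:,0]
        Q=P[k[:,1],k[:,0]];s=abs(Q[:,0]-.571)<.085
        for sg in(1,-1):
            q=Q[s&(sg*(Q[:,1]-.269)>.03)];print("edge",sg,cv2.fitLine(q[:,:2].astype(np.float32),cv2.DIST_HUBER,0,.001,.001).ravel())
R=Ro.from_rotvec([0,0,np.radians(75)]).as_matrix()@arm.get_obs()["tool_rot"]
delta([.40,-.45,.2],R)
E
```

```text
top 0.06 15 [[-0.008 -0.001 -0.028]
 [ 0.04   0.063 -0.024]]
top 0.11 0 
top 0.2 435 [[-0.06  -0.16  -0.361]
 [ 0.028 -0.121 -0.308]]
edge 1 [0.9983863  0.05678641 0.5722646  0.33880168]
edge -1 [0.9966794  0.08142586 0.5607813  0.1981861 ]
scene 0.06 10 [[-0.027 -0.006 -0.025]
 [ 0.04   0.056 -0.024]]
scene 0.11 0 
scene 0.2 0 
t 0.1 ee [ 0.1964 -0.5929  0.1874] q [-1.25  0.35  1.63  0.    1.16 -0.  ] open 0.09215101949535073
shift [ 2.382 -0.716 -0.125] turn [ 0.    -0.001 -0.833]
```

Request:
move_arm:
  motion: [0.25,-0.1,0,0,0,-0.1,0,0.5,-0.2,0,0,0,-0.2,0,0.75,-0.3,0,0,0,-0.3,0,1,-0.4,0,0,0,-0.4,0,1,-0.4,0,0,0,-0.5,0,1,-0.4,0,0,0,-0.6,0,1,-0.4,0,0,0,-0.7,0,1,-0.4,0,0,0,-0.8,0,1,-0.4,0,0,0,-0.8,0]
  newtons: 25

```text
t: 1.0
ee_pos: [0.2787, -0.5236, 0.1876]
tool_rot: [[-0.011, 1.0, -0.0], [1.0, 0.011, 0.001], [0.001, -0.0, -1.0]]
contact_force: [-0.1, -0.2, -0.5]
opening: 0.0459
grasp_force: 0.0
```

```bash
python3 -c "
from h import *
delta(PG+[0,0,.124],RG)"
```

```text
t 1.0 ee [ 0.2787 -0.5236  0.1876] q [-1.08  0.3   1.7  -0.    1.13 -1.1 ] open 0.04593698639254726
shift [2.181 2.618 0.277] turn [ 0.    -0.001 -0.867]
```

Request:
move_arm:
  motion: [0.3,0.3,0,0,0,0,0,0.6,0.7,0,0,0,0,0,0.9,1,0,0,0,0,0,0.9,1,0,0,0,0,0]

```text
t: 1.4
ee_pos: [0.381, -0.4301, 0.1877]
tool_rot: [[-0.009, 1.0, 0.0], [1.0, 0.009, 0.002], [0.002, 0.0, -1.0]]
contact_force: [-0.1, -0.4, 0.3]
opening: 0.046
grasp_force: 0.0
```

Request:
move_arm:
  motion: [0.25,0.25,0,0,0,-0.1,0,0.5,0.5,0,0,0,-0.2,0,0.75,0.75,0,0,0,-0.3,0,1,1,0,0,0,-0.4,0,1,1,0,0,0,-0.5,0,1,1,0,0,0,-0.6,0,1,1,0,0,0,-0.7,0,1,1,0,0,0,-0.8,0,1,1,0,0,0,-0.867,0,1,1,0,0,0,-0.867,0]

```text
t: 2.4
ee_pos: [0.4772, -0.3334, 0.1877]
tool_rot: [[-0.98, 0.2, -0.001], [0.2, 0.98, 0.0], [0.001, -0.0, -1.0]]
contact_force: [-0.1, -0.1, 0.0]
opening: 0.0459
grasp_force: 0.0
```

```bash
python3 -c "
from h import *
delta(PG+[0,0,.074],RG)"
```

```text
t 2.4 ee [ 0.4772 -0.3334  0.1877] q [-0.61  0.29  1.73 -0.    1.13 -1.98] open 0.04592274105186919
shift [-0.535  0.424  0.777] turn [-0.    -0.    -0.002]
```

Request:
move_arm:
  motion: [-0.3,0.2,0,0,0,0,0,-0.535,0.424,0.1,0,0,0,0,-0.535,0.424,0.4,0,0,0,0,-0.535,0.424,0.7,0,0,0,0,-0.535,0.424,0.777,0,0,0,0,-0.535,0.424,0.777,0,0,0,0]

```text
t: 3.0
ee_pos: [0.5376, -0.3019, 0.1092]
tool_rot: [[-0.979, 0.204, -0.002], [0.204, 0.979, 0.001], [0.003, 0.001, -1.0]]
contact_force: [0.2, 0.6, 0.1]
opening: 0.0456
grasp_force: 0.0
```

```bash
python3 -c "
from h import *
import cv2
delta(PG,RG)
a=arm.camera('scene')['pixels'][...,::-1][180:255,260:360];b=arm.camera('top')['pixels'][...,::-1][165:240,260:360]
cv2.imwrite('pics/n1.png',cv2.resize(np.hstack([a,b]),(800,300),interpolation=cv2.INTER_CUBIC))"
```

```text
t 3.0 ee [ 0.5376 -0.3019  0.1092] q [-0.51  0.42  1.72 -0.    1.   -1.88] open 0.04560786652833724
shift [-0.007 -0.005  0.732] turn [ 0.    -0.002 -0.005]
```

View pics/n1.png

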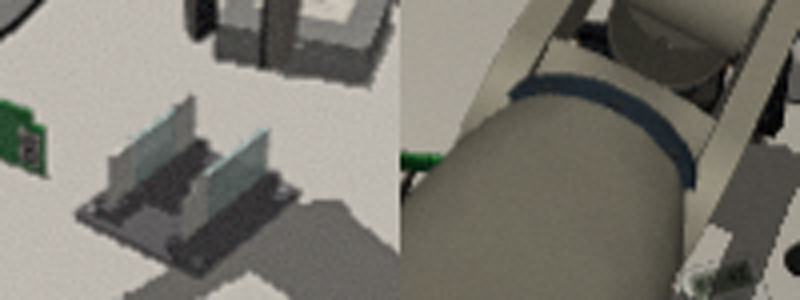

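The fingers appear at crop (205,20) and (280,35), which is not where I project the TCP. I'll check that with the depth data.

```bash
python3 -c "
from h import *
import cv2
c=arm.camera('scene');z=c['range_z'];v,u=np.mgrid[:420,:560]
P=(np.stack([(u-c['cx'])/c['fx']*z,(v-c['cy'])/c['fy']*z,z],-1)-c['t'])@c['R']
o=arm.get_obs();x=c['R']@o['ee_pos']+c['t'];print(c['cx'],c['cy'],c['fx']*x[0]/x[2]+c['cx'],c['fy']*x[1]/x[2]+c['cy'])
m=(P[...,2]>.08)&(P[...,2]<.2)&(P[...,0]>.42)&(P[...,0]<.66)&(P[...,1]<-.17)&(P[...,1]>-.42)
for lo in np.arange(.08,.2,.02):
    k=m&(P[...,2]>lo)&(P[...,2]<lo+.02)
    if k.any(): d=(P[k]-o['ee_pos'])@RG;print(round(lo,2),k.sum(),np.round(d.min(0),3),np.round(d.max(0),3))
cv2.imwrite('pics/n2.png',cv2.resize(c['pixels'][80:260,220:460,::-1],(800,600),interpolation=cv2.INTER_CUBIC))"
```

```text
271.2356550021174 204.277929366019 319.05924868306306 200.06600865929587
0.12 4 [ 0.004 -0.026 -0.027] [ 0.008  0.029 -0.025]
0.14 109 [-0.013 -0.039 -0.048] [ 0.011  0.034 -0.028]
0.16 121 [-0.011 -0.04  -0.068] [ 0.012  0.038 -0.048]
0.18 146 [-0.014 -0.043 -0.088] [ 0.014  0.038 -0.068]
```

View pics/n2.png

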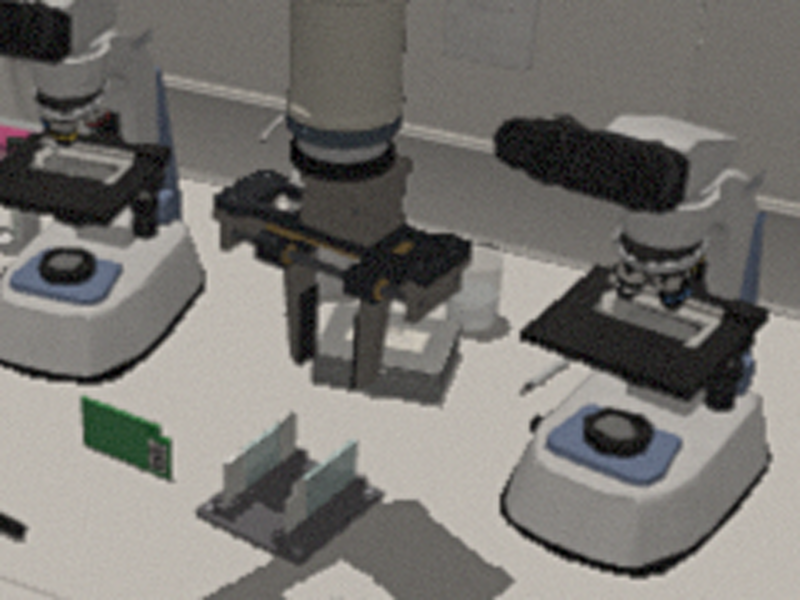

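The picture puts the fingertips at about z=0.135, some 33 mm higher than the stated geometry gives. I'll compare other openings in free air, since the fingers may swing on a linkage.

Request:
move_arm:
  motion: [0,0,0,0,0,0,0.8,0,0,0,0,0,0,0.8,0,0,0,0,0,0,0.8,0,0,0,0,0,0,0.8]

```text
t: 3.55
ee_pos: [0.5388, -0.3021, 0.1106]
tool_rot: [[-0.979, 0.202, 0.0], [0.202, 0.979, -0.0], [-0.0, -0.0, -1.0]]
contact_force: [-0.4, 0.0, 0.2]
opening: 0.0162
grasp_force: 0.0
```

```bash
cat >> h.py <<'E'
def tips(c,p,R,n=""):
    z=c['range_z'];v,u=np.mgrid[:420,:560]
    P=(np.stack([(u-c['cx'])/c['fx']*z,(v-c['cy'])/c['fy']*z,z],-1)-c['t'])@c['R']
    d=(P-p)@R
    m=(z>0)&(abs(d[...,0])<.016)&(abs(d[...,1])<.07)&(d[...,2]>-.1)&(d[...,2]<.03)
    for s in(1,-1):
        q=d[m&(s*d[...,1]>0)]
        if len(q): print(n,s,len(q),"max z",np.round(np.sort(q[:,2])[-6:],3),"y",np.round(np.percentile(q[:,1],[2,98]),3),"x",np.round(np.percentile(q[:,0],[2,98]),3))
E
python3 -c "
from h import *
o=arm.get_obs();print(o['opening'],o['ee_pos'],np.abs(o['qvel']).max())
tips(arm.camera('scene'),o['ee_pos'],np.array(o['tool_rot']),'now')
R=np.array([[.9493,.3144,0],[.3144,-.9493,0],[0,0,-1.]])
tips(np.load('pics/scene0.npz'),np.array([.19636,-.59289,.18739]),R,'start')
"
```

```text
0.016151625521531814 [ 0.53884586 -0.30211186  0.11063207] 0.0031709990073724667
now 1 230 max z [-0.03  -0.03  -0.03  -0.028 -0.028 -0.027] y [0.006 0.024] x [-0.011  0.011]
now -1 214 max z [-0.032 -0.032 -0.03  -0.03  -0.03  -0.029] y [-0.028 -0.009] x [-0.011  0.011]
start 1 389 max z [-0.028 -0.028 -0.028 -0.027 -0.027 -0.026] y [0.046 0.064] x [-0.011  0.01 ]
start -1 289 max z [-0.029 -0.029 -0.028 -0.027 -0.026 -0.025] y [-0.061 -0.045] x [-0.011  0.003]
```

The tips are consistently about 27 mm behind the reported TCP, at every opening. So the tool has to go about 35 mm lower than the nominal figure. I'll reopen, go partway down and compare fingers and slide in the same camera.

Request:
move_arm:
  motion: [0,0,0,0,0,0,0,0,0,0,0,0,0,0,0,0,0.2,0,0,0,0,0,0,0.4,0,0,0,0,0,0,0.5,0,0,0,0,0,0,0.5,0,0,0,0]

```text
t: 4.2
ee_pos: [0.5377, -0.3015, 0.0588]
tool_rot: [[-0.979, 0.202, -0.002], [0.202, 0.979, 0.001], [0.003, 0.001, -1.0]]
contact_force: [-0.1, 0.1, -0.1]
opening: 0.046
grasp_force: 0.0
```

```bash
cat >> h.py <<'E'
def cloud(c):
    z=c['range_z'];v,u=np.mgrid[:420,:560]
    return (np.stack([(u-c['cx'])/c['fx']*z,(v-c['cy'])/c['fy']*z,z],-1)-c['t'])@c['R']
E
python3 -c "
from h import *
o=arm.get_obs();R=np.array(o['tool_rot']);print(o['opening'],o['ee_pos'],o['contact_force'])
c=arm.camera('scene');tips(c,o['ee_pos'],R)
P=cloud(c);d=(P-o['ee_pos'])@R
m=(P[...,2]>.03)&(P[...,2]<.065)&(abs(d[...,1])<.02)&(abs(d[...,0])<.08)
q=d[m];print(len(q),q.min(0),q.max(0),np.median(q,0),np.polyfit(q[:,0],q[:,1],1))
for a in np.arange(-.03,.06,.015):
  k=q[abs(q[:,0]-a)<.008];print(round(a,3),len(k),np.median(k[:,1]) if len(k) else '')
"
```

```text
0.04598154317073072 [ 0.53773007 -0.30149885  0.05884574] [-0.12968938  0.08955769 -0.12222831]
 1 298 max z [0.027 0.027 0.029 0.029 0.03  0.03 ] y [0.021 0.058] x [-0.013  0.013]
 -1 279 max z [0.027 0.027 0.027 0.028 0.028 0.029] y [-0.042 -0.003] x [-0.014  0.015]
202 [-0.03835728 -0.00782486 -0.00172039] [0.05698632 0.00244307 0.02888936] [ 0.0131705  -0.00432345  0.01242542] [ 0.00181986 -0.00422175]
-0.03 21 -0.004535797439079026
-0.015 34 -0.0045986686869788716
0.0 37 -0.004771311936183659
0.015 39 -0.00452203466359053
0.03 42 -0.004156233110971771
0.045 35 -0.003809109741014934
```

The slide's centre and the finger centre agree at −2 mm in this camera, and the grasp sits about 10 mm toward the clear end. Descending to put the tips at about 30 mm.

Request:
move_arm:
  motion: [0,0,0.15,0,0,0,0,0,0,0.3,0,0,0,0,0,0,0.45,0,0,0,0,0,0,0.56,0,0,0,0,0,0,0.56,0,0,0,0]

```text
t: 4.75
ee_pos: [0.5373, -0.3012, 0.002]
tool_rot: [[-0.979, 0.202, -0.003], [0.202, 0.979, 0.002], [0.003, 0.001, -1.0]]
contact_force: [-0.1, 0.5, 0.3]
opening: 0.0461
grasp_force: 0.0
```

```bash
python3 -c "
from h import *
o=arm.get_obs();R=np.array(o['tool_rot']);print(o['opening'],o['ee_pos'],o['contact_force'])
c=arm.camera('scene');P=cloud(c);d=(P-o['ee_pos'])@R
m=(abs(d[...,0])<.016)&(d[...,1]<-.02)&(d[...,1]>-.05)&(P[...,2]>.01);print(np.sort(P[m][:,2])[:12])
import cv2
cv2.imwrite('pics/n3.png',cv2.resize(c['pixels'][160:260,255:389,::-1],(800,600),interpolation=cv2.INTER_CUBIC))"
```

```text
0.04614412209406002 [ 0.53730528 -0.30124885  0.00200139] [-0.12987576  0.48355424  0.33811275]
[0.01002426 0.01013482 0.01018432 0.01070175 0.01094008 0.0282671
 0.0301905  0.03107518 0.03352814 0.03358083 0.03383371 0.03410491]
```

View pics/n3.png

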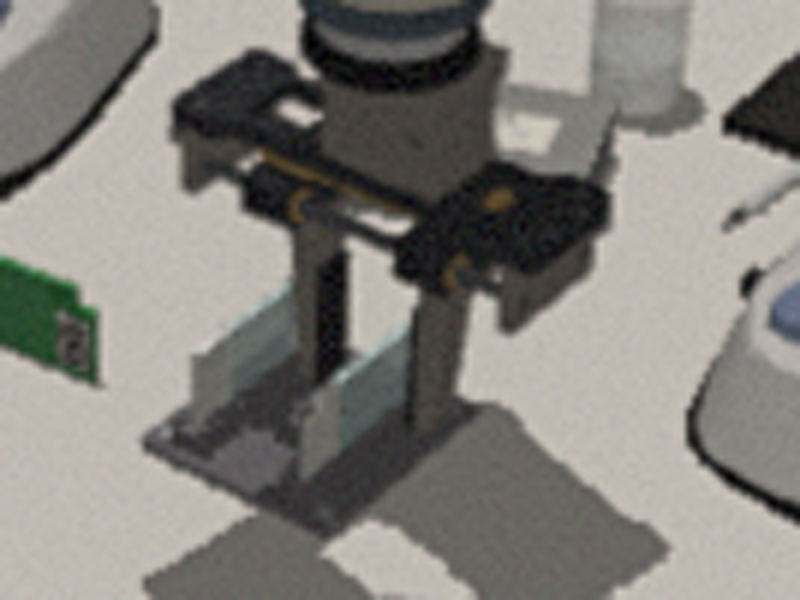

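The fingers straddle the notched slide: its frosted end is at (320,430) and its clear part lies between the fingers at (330,320) and (435,350). They clear the spare. Closing now.

Request:
move_arm:
  motion: [0,0,0,0,0,0,0.4,0,0,0,0,0,0,0.7,0,0,0,0,0,0,1,0,0,0,0,0,0,1,0,0,0,0,0,0,1,0,0,0,0,0,0,1,0,0,0,0,0,0,1]
  newtons: 25

```text
t: 5.5
ee_pos: [0.5387, -0.3029, 0.0045]
tool_rot: [[-0.979, 0.202, 0.0], [0.202, 0.979, -0.001], [-0.0, -0.001, -1.0]]
contact_force: [-1.0, -4.9, 0.0]
opening: 0.005
grasp_force: 25.0
```

Request:
move_arm:
  motion: [0,0,-0.1,0,0,0,1,0,0,-0.2,0,0,0,1,0,0,-0.3,0,0,0,1,0,0,-0.4,0,0,0,1,0,0,-0.55,0,0,0,1,0,0,-0.7,0,0,0,1,0,0,-0.85,0,0,0,1,0,0,-1,0,0,0,1,0,0,-1,0,0,0,1]

```text
t: 6.4
ee_pos: [0.5402, -0.3028, 0.1071]
tool_rot: [[-0.979, 0.202, 0.004], [0.202, 0.979, -0.002], [-0.004, -0.001, -1.0]]
contact_force: [0.1, 0.2, 0.0]
opening: 0.0051
grasp_force: 25.0
```

```bash
cat >> h.py <<'E'
def held(c,o,lo=-.06,hi=.06):
    R=np.array(o['tool_rot']);P=cloud(c);d=(P-o['ee_pos'])@R
    m=(c['range_z']>0)&(abs(d[...,1])<.012)&(abs(d[...,0])<.08)&(d[...,2]>lo)&(d[...,2]<hi)&((d[...,0]>.013)|(d[...,0]<-.013)|(d[...,2]>-.022))
    q=d[m];print("held",len(q),np.round(q.min(0),3),np.round(q.max(0),3),np.round(np.percentile(q,[5,50,95],axis=0),3).tolist())
    return m
E
python3 -c "
from h import *
o=arm.get_obs();print(o['joint_pos'])
held(arm.camera('scene'),o)
h=np.radians(94);y=np.array([np.cos(h),np.sin(h),0]);f=np.array([np.sin(h),-np.cos(h),0]);a=np.radians(30)
"
```

```text
[-5.13378853e-01  4.26307084e-01  1.72007636e+00  1.10927908e-05
  9.91148556e-01 -1.88096831e+00]
held 256 [-0.038 -0.006 -0.058] [ 0.058  0.004 -0.004] [[-0.028, -0.005, -0.053], [0.029, -0.002, -0.025], [0.054, 0.0, -0.006]]
```

The slide is held, centred about 9.5 mm along tool x and −30 mm along tool z. Next it goes back toward the robot, then round the front of the microscope.

Request:
move_arm:
  motion: [0.1,0,-0.15,0,0,0,1,0.25,0,-0.3,0,0,0,1,0.45,0,-0.5,0,0,0,1,0.65,0,-0.7,0,0,0,1,0.85,0,-0.8,0,0,0,1,1,0,-0.8,0,0,0,1]

```text
t: 7.05
ee_pos: [0.4401, -0.2819, 0.185]
tool_rot: [[-0.979, 0.202, 0.001], [0.202, 0.979, -0.001], [-0.001, -0.0, -1.0]]
contact_force: [-0.9, -0.1, -0.2]
opening: 0.0048
grasp_force: 25.0
```

Request:
move_arm:
  motion: [0.2,0.1,0,0,0,0,1,0.4,0.2,0,0,0,0,1,0.6,0.3,0,0,0,0,1,0.8,0.4,0,0,0,0,1,1,0.5,0,0,0,0,1,1,0.5,0,0,0,0,1]

```text
t: 7.65
ee_pos: [0.3503, -0.2109, 0.183]
tool_rot: [[-0.979, 0.202, -0.003], [0.202, 0.979, 0.002], [0.003, 0.001, -1.0]]
contact_force: [0.6, -0.7, -0.4]
opening: 0.005
grasp_force: 25.0
```

Request:
move_arm:
  motion: [0.05,0.2,0,0,0,0.08,1,0.1,0.4,0,0,0,0.16,1,0.15,0.6,0,0,0,0.24,1,0.2,0.8,0,0,0,0.32,1,0.25,1,0,0,0,0.4,1,0.25,1,0,0,0,0.4,1]

```text
t: 8.25
ee_pos: [0.3488, -0.1085, 0.1837]
tool_rot: [[-0.673, 0.74, -0.001], [0.74, 0.673, 0.001], [0.001, 0.0, -1.0]]
contact_force: [-0.1, -0.2, -0.5]
opening: 0.0052
grasp_force: 25.0
```

```bash
cat >> h.py <<'E'
def final(tilt,c=(.571,.269,.158),yaw=94.):
    h=np.radians(yaw);a=np.radians(tilt)
    y=np.array([np.cos(h),np.sin(h),0]);f=np.array([np.sin(h),-np.cos(h),0]);up=np.array([0,0,1.])
    x=np.cos(a)*f+np.sin(a)*up   # label normal
    R=np.stack([y,x,np.cross(y,x)],1)
    return np.array(c)-R@np.array([.0095,-.001,-.030]),R
E
python3 -c "
from h import *
delta(*final(0));print(final(58))"
```

```text
t 8.25 ee [ 0.3488 -0.1085  0.1837] q [-0.31 -0.07  2.14  0.    1.06 -1.04] open 0.005206730353380579
shift [1.218 4.132 0.559] turn [-0.    -0.001  0.425]
(array([0.59757078, 0.26133481, 0.14295047]), array([[-0.06975647,  0.52862841,  0.84598229],
       [ 0.99756405,  0.0369653 ,  0.05915684],
       [ 0.        ,  0.8480481 , -0.52991926]]))
```

Request:
move_arm:
  motion: [0.2,0.18,0,0,0,0.08,1,0.4,0.36,0,0,0,0.16,1,0.6,0.55,0,0,0,0.24,1,0.8,0.73,0,0,0,0.32,1,1,0.92,0,0,0,0.4,1,1,0.92,0,0,0,0.425,1]

```text
t: 8.85
ee_pos: [0.3502, 0.0278, 0.1841]
tool_rot: [[-0.073, 0.997, 0.0], [0.997, 0.073, 0.001], [0.0, 0.0, -1.0]]
contact_force: [0.6, -0.5, -0.4]
opening: 0.0043
grasp_force: 25.0
```

Request:
move_arm:
  motion: [0.2,0,0,0,0,0,1,0.4,0,0,0,0,0,1,0.6,0,0,0,0,0,1,0.8,0,0,0,0,0,1,1,0,0,0,0,0,1,1,0,0,0,0,0,1]

```text
t: 9.45
ee_pos: [0.3431, 0.127, 0.1841]
tool_rot: [[-0.077, 0.997, 0.0], [0.997, 0.077, 0.0], [0.0, 0.0, -1.0]]
contact_force: [-0.3, -0.3, -1.2]
opening: 0.0047
grasp_force: 25.0
```

Request:
move_arm:
  motion: [0.2,0.1,0,0,0,0,1,0.4,0.2,0,0,0,0,1,0.6,0.3,0,0,0,0,1,0.8,0.4,0,0,0,0,1,1,0.5,0,0,0,0,1,1,0.5,0,0,0,0,1]

```text
t: 10.05
ee_pos: [0.3868, 0.2302, 0.184]
tool_rot: [[-0.075, 0.997, 0.001], [0.997, 0.075, 0.0], [0.0, 0.001, -1.0]]
contact_force: [-0.3, -0.5, -0.7]
opening: 0.0048
grasp_force: 25.0
```

```bash
python3 -c "
from h import *
delta(*final(0));delta(*final(58))"
```

```text
t 10.05 ee [0.3868 0.2302 0.184 ] q [ 0.53  0.08  2.   -0.    1.07  0.46] open 0.004755778819782626
shift [0.154 1.875 0.562] turn [ 0.001 -0.     0.003]
t 10.05 ee [0.3868 0.2302 0.184 ] q [ 0.53  0.08  2.   -0.    1.07  0.46] open 0.004755778819782626
shift [0.153 2.125 0.412] turn [-0.644 -0.002  0.003]
```

Request:
move_arm:
  motion: [0.05,0.2,-0.1,0,0,0,1,0.1,0.4,-0.2,-0.05,0,0,1,0.15,0.6,-0.3,-0.1,0,0,1,0.15,0.8,-0.4,-0.15,0,0,1,0.15,1,-0.4,-0.2,0,0,1,0.15,1,-0.4,-0.25,0,0,1,0.15,1,-0.4,-0.3,0,0,1,0.15,1,-0.4,-0.3,0,0,1]

```text
t: 10.85
ee_pos: [0.4816, 0.2488, 0.2226]
tool_rot: [[-0.074, 0.889, 0.452], [0.997, 0.067, 0.03], [-0.004, 0.453, -0.892]]
contact_force: [0.4, -0.0, -0.8]
opening: 0.0048
grasp_force: 25.0
```

```bash
python3 -c "
from h import *
delta(*final(52));delta(*final(58))"
```

```text
t 10.85 ee [0.4816 0.2488 0.2226] q [ 0.65 -0.02  2.11 -0.4   0.69  0.84] open 0.004796186008279993
shift [0.043 0.652 1.253] turn [-0.279  0.     0.003]
t 10.85 ee [0.4816 0.2488 0.2226] q [ 0.65 -0.02  2.11 -0.4   0.69  0.84] open 0.004796186008279993
shift [0.043 0.68  1.238] turn [-0.345  0.     0.004]
```

j4 is swinging toward its −1.3 limit, so I'll move out first and tilt gently.

Request:
move_arm:
  motion: [0,0.15,0.2,0,0,0,1,0.02,0.3,0.4,0,0,0,1,0.04,0.45,0.6,0,0,0,1,0.04,0.55,0.8,-0.05,0,0,1,0.04,0.65,1,-0.1,0,0,1,0.04,0.65,1,-0.15,0,0,1,0.04,0.65,1,-0.2,0,0,1,0.04,0.65,1,-0.2,0,0,1]

```text
t: 11.65
ee_pos: [0.5871, 0.2636, 0.1791]
tool_rot: [[-0.064, 0.727, 0.684], [0.998, 0.051, 0.039], [-0.006, 0.685, -0.728]]
contact_force: [1.7, -1.2, 0.7]
opening: 0.0046
grasp_force: 25.0
```

```bash
python3 -c "
from h import *
delta(*final(52));delta(*final(58))"
```

```text
t 11.65 ee [0.5871 0.2636 0.1791] q [ 0.65  0.18  2.18 -1.3   0.41  1.72] open 0.004591127492324247
shift [-0.027 -0.203  0.341] turn [-0.097  0.005  0.   ]
t 11.65 ee [0.5871 0.2636 0.1791] q [ 0.65  0.18  2.18 -1.3   0.41  1.72] open 0.004591127492324247
shift [-0.027 -0.172  0.334] turn [-0.164  0.005  0.001]
```

j4 is at its −1.3 stop with 43° of tilt. I'll fit a quick kinematic model from the logged poses and see which final poses are reachable.

```bash
cat > k.py <<'E'
from h import *
from scipy.optimize import least_squares
D=[([-1.253,.353,1.633,0,1.155,-.002],[.1964,-.5929,.1874]),([-1.08,.3,1.7,0,1.13,-1.1],[.2787,-.5236,.1876]),
([-.61,.29,1.73,0,1.13,-1.98],[.4772,-.3334,.1877]),([-.51,.42,1.72,0,1.0,-1.88],[.5376,-.3019,.1092]),
([-.5134,.4263,1.7201,0,.9911,-1.881],[.5402,-.3028,.1071]),([-.31,-.07,2.14,0,1.06,-1.04],[.3488,-.1085,.1837]),
([.53,.08,2.0,0,1.07,.46],[.3868,.2302,.184]),([.65,-.02,2.11,-.4,.69,.84],[.4816,.2488,.2226])]
o=arm.get_obs();D.append((list(o["joint_pos"]),list(o["ee_pos"])))
def E(a,t): return Ro.from_euler(a,t).as_matrix()
def fk(q,L,s4=1,s6=1):
    a0,h0,L1,e,L2,Lt,o=L
    R=E('z',q[0]);p=R@[a0,0,h0]
    R=R@E('y',q[1]);p=p+R@[0,0,L1]
    R=R@E('y',q[2]);p=p+R@[e,0,L2]
    R=R@E('z',s4*q[3])@E('y',q[4])
    p=p+R@[o,0,Lt]
    R=R@E('z',s6*q[5])
    return p,R
def fit(s4):
    f=lambda L:np.concatenate([fk(q,L,s4)[0]-p for q,p in D]+[0.01*(L-L0)])
    L0=np.array([0,.3,.45,0,.4,.2,0]);r=least_squares(f,L0);return r
best=min((fit(s) for s in(1,-1)),key=lambda r:r.cost);S4=1 if fit(1).cost<fit(-1).cost else -1
L=best.x
Rm=np.array(o["tool_rot"])
R6={s:fk(D[-1][0],L,S4,s)[1].T@Rm for s in(1,-1)}
# tool offset rotation: constant from start pose too
R0=np.array([[.9493,.3144,0],[.3144,-.9493,0],[0,0,-1.]])
dev={s:np.linalg.norm(fk(D[0][0],L,S4,s)[1].T@R0-R6[s]) for s in(1,-1)}
S6=min(dev,key=dev.get);T=fk(D[0][0],L,S4,S6)[1].T@R0
lo=np.array([-2.63,-.92,.06,-1.3,0,-3.02]);hi=np.array([2.63,2.1,2.66,4.44,2.69,3.02])
def ik(p,R,q0):
    def f(q):
        a,B=fk(q,L,S4,S6);return np.r_[(a-p)*10,Ro.from_matrix(R.T@(B@T)).as_rotvec()*3]
    r=least_squares(f,np.clip(q0,lo+.01,hi-.01),bounds=(lo,hi));return r.x,np.linalg.norm(r.fun)
E
python3 - <<'E'
from k import *
print(np.round(L,3),S4,S6,dev,[np.round(np.linalg.norm(fk(q,L,S4)[0]-p),4) for q,p in D])
q0=D[-1][0]
for tilt in(46,50,55,60,70,80,90):
  for yaw in(94,88,):
    for c in((.571,.269,.158),(.585,.269,.175)):
        out=[]
        for s in([.65,.2,2.1,-1.2,.4,1.6],[.65,.2,2.1,4,.4,2.2],[.65,.2,2.1,3.,.6,2.8]):
            q,e=ik(*final(tilt,c,yaw),np.array(s));out.append((round(e,3),np.round(q,2).tolist()))
        print(tilt,yaw,c[0],min(out))
E
```

```text
[ 0.002  0.282  0.571  0.054  0.486  0.385 -0.002] 1 1 {1: np.float64(0.0008389961528391213), -1: np.float64(2.7956019162286827)} [np.float64(0.0013), np.float64(0.005), np.float64(0.0051), np.float64(0.0021), np.float64(0.0017), np.float64(0.0059), np.float64(0.0067), np.float64(0.0018), np.float64(0.0006)]
46 94 0.571 (np.float64(0.042), [0.64, 0.28, 2.25, 4.44, 0.41, 2.28])
46 94 0.585 (np.float64(0.1), [0.61, 0.26, 2.23, 4.44, 0.39, 2.25])
46 88 0.571 (np.float64(0.178), [0.68, 0.31, 2.26, 4.44, 0.5, 2.39])
46 88 0.585 (np.float64(0.17), [0.67, 0.26, 2.13, -1.3, 0.49, 1.83])
50 94 0.571 (np.float64(0.0), [0.67, 0.3, 2.28, 4.3, 0.49, 2.45])
50 94 0.585 (np.float64(0.0), [0.65, 0.27, 2.24, 4.38, 0.46, 2.34])
50 88 0.571 (np.float64(0.054), [0.72, 0.32, 2.26, 4.44, 0.57, 2.43])
50 88 0.585 (np.float64(0.103), [0.69, 0.3, 2.24, 4.44, 0.55, 2.39])
55 94 0.571 (np.float64(0.0), [0.7, 0.34, 2.32, 4.12, 0.62, 2.65])
55 94 0.585 (np.float64(0.0), [0.68, 0.31, 2.29, 4.17, 0.58, 2.57])
55 88 0.571 (np.float64(0.0), [0.76, 0.36, 2.28, 4.34, 0.68, 2.56])
55 88 0.585 (np.float64(0.0), [0.74, 0
[... 422 characters left out ...]
3, 2.95])
70 88 0.571 (np.float64(0.0), [0.85, 0.55, 2.36, 4.11, 1.08, 2.94])
70 88 0.585 (np.float64(0.0), [0.82, 0.51, 2.34, 4.11, 1.04, 2.89])
80 94 0.571 (np.float64(0.229), [0.83, 0.66, 2.39, 3.96, 1.29, 3.02])
80 94 0.585 (np.float64(0.147), [0.8, 0.63, 2.39, 3.91, 1.28, 3.02])
80 88 0.571 (np.float64(0.132), [0.9, 0.68, 2.35, 4.11, 1.31, 3.02])
80 88 0.585 (np.float64(0.049), [0.86, 0.66, 2.35, 4.07, 1.31, 3.02])
90 94 0.571 (np.float64(0.481), [0.87, 0.76, 2.36, 4.0, 1.48, 3.02])
90 94 0.585 (np.float64(0.394), [0.83, 0.74, 2.36, 3.95, 1.48, 3.02])
90 88 0.571 (np.float64(0.376), [0.93, 0.79, 2.3, 4.16, 1.49, 3.02])
90 88 0.585 (np.float64(0.291), [0.89, 0.76, 2.3, 4.11, 1.48, 3.02])
```

The model fits well. A tilt of 50–70° is reachable only on the other wrist branch (j4≈4.1, j6≈2.65). So I'll lift clear, sweep j4 the long way round, and come back down.

```bash
cat > plan.py <<'E'
from k import *
def pose(q): p,B=fk(q,L,S4,S6); return p,B@T
def sample(W):
    Q=[np.array(W[0])]
    for a,b in zip(W,W[1:]):
        a,b=np.array(a),np.array(b);s=0
        while s<1:
            p0,R0=pose(Q[-1]);st=1-s
            while True:
                p,R=pose(a+(b-a)*(s+st));dq=abs((b-a)*st)
                if np.linalg.norm(p-p0)<.04 and Ro.from_matrix(R0.T@R).magnitude()<np.radians(7.8) and (dq<[.13,.13,.17,.19,.19,.19]).all():break
                st*=.9
            s+=st;Q.append(a+(b-a)*s)
    return Q
def emit(Q,n0=0):
    i=0
    while i<len(Q)-1:
        p0,R0=pose(Q[i]);rows=[]
        for j in range(i+1,min(i+12,len(Q))):
            p,R=pose(Q[j]);d=np.r_[R0.T@(p-p0)/.1,Ro.from_matrix(R0.T@R).as_rotvec()/(np.pi/2)]
            if abs(d).max()>.99:break
            rows.append(d);i2=j
        print("CALL",i,i2,np.round(Q[i2],2),"tcp",np.round(pose(Q[i2])[0],2))
        print(", ".join(", ".join(f"{x:.2f}".rstrip('0').rstrip('.') if abs(x)>=.005 else "0" for x in r)+", 1" for r in rows))
        i=i2
E
python3 - <<'E'
from plan import *
q0=np.array(arm.get_obs()["joint_pos"])
qf,e=ik(*final(57),np.array([.7,.35,2.3,4.1,.65,2.7]));print(qf,e)
up=[.62,-.35,2.0]
W=[q0,up+[-.9,.5,1.7],up+[.6,.6,1.9],up+[2.1,.6,2.2],up+[3.6,.65,2.5],up+[4.0,.65,2.6],qf]
Q=sample(W);P=np.array([pose(q)[0] for q in Q])
print(len(Q),P.min(0),P.max(0));np.save("Q.npy",Q)
emit(Q)
E
```

```text
[0.71121616 0.36255819 2.3342486  4.07371811 0.675422   2.71724464] 4.3062133098729526e-10
77 [0.36595801 0.20921791 0.1424995 ] [0.67166602 0.52699169 0.92696992]
CALL 0 3 [ 0.64  0.04  2.13 -1.19  0.43  1.72] tcp [0.61 0.27 0.29]
0.02, 0.31, -0.19, -0.03, 0.01, 0.04, 1, 0.04, 0.61, -0.4, -0.05, 0.02, 0.07, 1, 0.04, 0.9, -0.63, -0.07, 0.03, 0.11, 1
CALL 3 6 [ 0.63 -0.11  2.08 -1.08  0.46  1.71] tcp [0.61 0.27 0.4 ]
0.06, 0.3, -0.21, -0.02, 0.01, 0.04, 1, 0.1, 0.61, -0.45, -0.05, 0.03, 0.07, 1, 0.14, 0.89, -0.69, -0.07, 0.04, 0.11, 1
CALL 6 9 [ 0.63 -0.26  2.03 -0.97  0.48  1.7 ] tcp [0.6  0.25 0.51]
0.09, 0.3, -0.23, -0.02, 0.02, 0.04, 1, 0.17, 0.58, -0.48, -0.04, 0.03, 0.07, 1, 0.24, 0.86, -0.75, -0.06, 0.05, 0.11, 1
CALL 9 18 [ 0.62 -0.35  2.   -0.11  0.55  1.81] tcp [0.5  0.33 0.5 ]
0.13, 0.28, -0.25, -0.02, 0.02, 0.04, 1, 0.23, 0.51, -0.48, -0.03, 0.04, 0.07, 1, 0.2, 0.29, -0.48, 0.01, 0.03, 0.14, 1, 0.2, 0.08, -0.48, 0.04, 0.03, 0.21, 1, 0.22, -0.13, -0.5, 0.08, 0.02, 0.28, 1, 0.26, -0.34, -0.54, 0.12, 0.01, 0.36, 1, 0.32, -0.55, -0.58, 0.16, 0, 0.43, 1, 0.4, -0.75, -0.64, 0.2,
[... 3109 characters left out ...]
tcp [0.67 0.3  0.42]
-0.06, -0.37, 0.04, 0.03, -0.01, -0.01, 1, -0.13, -0.74, 0.06, 0.06, -0.02, -0.02, 1
CALL 68 70 [0.68 0.14 2.23 4.05 0.67 2.68] tcp [0.66 0.3  0.34]
-0.06, -0.36, 0.04, 0.03, -0.01, -0.01, 1, -0.14, -0.74, 0.06, 0.06, -0.02, -0.02, 1
CALL 70 72 [0.69 0.22 2.27 4.06 0.67 2.69] tcp [0.64 0.29 0.27]
-0.07, -0.36, 0.04, 0.03, -0.01, -0.01, 1, -0.15, -0.72, 0.06, 0.06, -0.02, -0.02, 1
CALL 72 74 [0.7  0.29 2.3  4.07 0.67 2.71] tcp [0.62 0.28 0.2 ]
-0.08, -0.35, 0.04, 0.03, -0.01, -0.01, 1, -0.17, -0.7, 0.06, 0.06, -0.02, -0.03, 1
CALL 74 76 [0.71 0.36 2.33 4.07 0.68 2.72] tcp [0.6  0.26 0.14]
-0.09, -0.38, 0.04, 0.03, -0.01, -0.01, 1, -0.17, -0.64, 0.05, 0.05, -0.02, -0.02, 1
```

Request:
move_arm:
  motion: [0.02,0.31,-0.19,-0.03,0.01,0.04,1,0.04,0.61,-0.4,-0.05,0.02,0.07,1,0.04,0.9,-0.63,-0.07,0.03,0.11,1]

```text
t: 11.95
ee_pos: [0.6099, 0.2698, 0.2884]
tool_rot: [[0.02, 0.65, 0.759], [0.988, -0.127, 0.083], [0.15, 0.749, -0.645]]
contact_force: [-0.2, -0.7, -0.6]
opening: 0.0046
grasp_force: 25.0
```

Request:
move_arm:
  motion: [0.06,0.3,-0.21,-0.02,0.01,0.04,1,0.1,0.61,-0.45,-0.05,0.03,0.07,1,0.14,0.89,-0.69,-0.07,0.04,0.11,1]

```text
t: 12.25
ee_pos: [0.6154, 0.2656, 0.4022]
tool_rot: [[0.075, 0.554, 0.829], [0.944, -0.307, 0.119], [0.321, 0.774, -0.546]]
contact_force: [-0.6, 0.6, -0.9]
opening: 0.0049
grasp_force: 25.0
```

Request:
move_arm:
  motion: [0.09,0.3,-0.23,-0.02,0.02,0.04,1,0.17,0.58,-0.48,-0.04,0.03,0.07,1,0.24,0.86,-0.75,-0.06,0.05,0.11,1,0.24,0.86,-0.75,-0.06,0.05,0.11,1]

```text
t: 12.65
ee_pos: [0.6027, 0.2533, 0.5222]
tool_rot: [[0.092, 0.454, 0.886], [0.863, -0.48, 0.156], [0.496, 0.751, -0.436]]
contact_force: [0.3, 0.1, -0.4]
opening: 0.0051
grasp_force: 25.0
```

Run:
```python
from plan import *
q0=np.array(arm.get_obs()["joint_pos"]);print(np.round(q0,2),arm.get_obs()["ee_pos"],pose(q0)[0])
up=[.62,-.35,2.0]
W=[q0,up+[-.8,.45,1.7],up+[.6,.4,1.9],up+[2.1,.4,2.2],up+[3.6,.45,2.5],up+[4.0,.5,2.6]]
emit(sample(W))
```

```text
[ 0.63 -0.27  2.03 -0.97  0.51  1.7 ] [0.60268131 0.25330907 0.52220667] [0.60192542 0.25302081 0.52221894]
CALL 0 8 [ 0.62 -0.35  2.   -0.12  0.43  1.8 ] tcp [0.52 0.35 0.55]
0.26, 0.18, -0.25, 0, 0.04, 0.07, 1, 0.44, 0.31, -0.43, 0.01, 0.07, 0.12, 1, 0.48, 0.13, -0.44, 0.04, 0.08, 0.2, 1, 0.53, -0.05, -0.46, 0.08, 0.08, 0.27, 1, 0.6, -0.22, -0.49, 0.11, 0.08, 0.34, 1, 0.69, -0.38, -0.53, 0.15, 0.07, 0.42, 1, 0.79, -0.53, -0.58, 0.19, 0.07, 0.49, 1, 0.89, -0.65, -0.64, 0.22, 0.07, 0.57, 1
CALL 8 13 [ 0.62 -0.35  2.    0.45  0.41  1.88] tcp [0.48 0.42 0.57]
-0.02, -0.19, 0, 0.03, 0, 0.08, 1, -0.01, -0.36, -0.02, 0.06, -0.01, 0.15, 1, 0.01, -0.53, -0.04, 0.09, -0.01, 0.23, 1, 0.05, -0.7, -0.07, 0.12, -0.02, 0.31, 1, 0.11, -0.85, -0.1, 0.15, -0.03, 0.38, 1
CALL 13 19 [ 0.62 -0.35  2.    1.04  0.4   1.99] tcp [0.45 0.48 0.63]
-0.03, -0.18, 0, 0.03, -0.01, 0.08, 1, -0.03, -0.22, -0.01, 0.04, -0.01, 0.1, 1, -0.05, -0.37, -0.02, 0.06, -0.02, 0.18, 1, -0.06, -0.54, -0.04, 0.09, -0.03, 0.26, 1, -0.04, -0.7, -0.07, 0.11, -0.04, 0.34, 1, -0.01, -0.85, -0.1, 0.14, -0.05, 0.41, 1
CALL 19 25 [ 0.
[... 798 characters left out ...]
06, -0.06, 0.23, 1, -0.34, -0.55, -0.05, 0.08, -0.08, 0.3, 1, -0.39, -0.7, -0.09, 0.1, -0.1, 0.38, 1, -0.43, -0.87, -0.12, 0.12, -0.12, 0.46, 1
CALL 37 43 [ 0.62 -0.35  2.    3.6   0.45  2.5 ] tcp [0.57 0.32 0.85]
-0.13, -0.11, 0, 0.02, -0.02, 0.08, 1, -0.24, -0.24, -0.02, 0.04, -0.05, 0.15, 1, -0.35, -0.38, -0.03, 0.05, -0.07, 0.23, 1, -0.44, -0.53, -0.06, 0.07, -0.09, 0.3, 1, -0.51, -0.69, -0.1, 0.09, -0.12, 0.38, 1, -0.56, -0.84, -0.14, 0.1, -0.14, 0.45, 1
CALL 43 47 [ 0.62 -0.35  2.    4.    0.5   2.6 ] tcp [0.6  0.26 0.82]
-0.16, -0.07, 0, 0.01, -0.03, 0.07, 1, -0.33, -0.16, -0.02, 0.02, -0.06, 0.15, 1, -0.48, -0.27, -0.04, 0.03, -0.09, 0.22, 1, -0.61, -0.38, -0.07, 0.04, -0.11, 0.29, 1
```

Tracking follows the model, so I'll continue the sweep.

Request:
move_arm:
  motion: [0.26,0.18,-0.25,0,0.04,0.07,1,0.44,0.31,-0.43,0.01,0.07,0.12,1,0.48,0.13,-0.44,0.04,0.08,0.2,1,0.53,-0.05,-0.46,0.08,0.08,0.27,1,0.6,-0.22,-0.49,0.11,0.08,0.34,1,0.69,-0.38,-0.53,0.15,0.07,0.42,1,0.79,-0.53,-0.58,0.19,0.07,0.49,1,0.89,-0.65,-0.64,0.22,0.07,0.57,1]

```text
t: 13.45
ee_pos: [0.5241, 0.3528, 0.5383]
tool_rot: [[0.464, 0.494, 0.735], [0.175, -0.865, 0.471], [0.868, -0.09, -0.488]]
contact_force: [0.8, 0.2, -0.6]
opening: 0.0048
grasp_force: 25.0
```

Request:
move_arm:
  motion: [-0.02,-0.19,0,0.03,0,0.08,1,-0.01,-0.36,-0.02,0.06,-0.01,0.15,1,0.01,-0.53,-0.04,0.09,-0.01,0.23,1,0.05,-0.7,-0.07,0.12,-0.02,0.31,1,0.11,-0.85,-0.1,0.15,-0.03,0.38,1]

```text
t: 13.95
ee_pos: [0.4794, 0.4238, 0.5603]
tool_rot: [[0.738, 0.288, 0.61], [-0.279, -0.693, 0.665], [0.614, -0.661, -0.432]]
contact_force: [-1.6, 0.1, -0.2]
opening: 0.0047
grasp_force: 25.0
```

Request:
move_arm:
  motion: [-0.03,-0.18,0,0.03,-0.01,0.08,1,-0.03,-0.22,-0.01,0.04,-0.01,0.1,1,-0.05,-0.37,-0.02,0.06,-0.02,0.18,1,-0.06,-0.54,-0.04,0.09,-0.03,0.26,1,-0.04,-0.7,-0.07,0.11,-0.04,0.34,1,-0.01,-0.85,-0.1,0.14,-0.05,0.41,1,-0.01,-0.85,-0.1,0.14,-0.05,0.41,1]

```text
t: 14.65
ee_pos: [0.4486, 0.4762, 0.6208]
tool_rot: [[0.843, -0.109, 0.527], [-0.536, -0.253, 0.806], [0.045, -0.961, -0.271]]
contact_force: [0.4, -1.1, -0.9]
opening: 0.0048
grasp_force: 25.0
```

Run:
```python
from plan import *
o=arm.get_obs();q0=np.array(o["joint_pos"]);print(o["t"],np.round(q0,2),o["ee_pos"],o["opening"])
up=[.62,-.35,2.0]
W=[q0,up+[2.1,.4,2.2],up+[3.6,.45,2.5],up+[4.0,.5,2.6]]
emit(sample(W))
```

```text
14.65 [ 0.59 -0.34  2.01  1.11  0.44  1.91] [0.44856956 0.47619115 0.62082845] 0.004842176151274593
CALL 0 5 [ 0.6  -0.35  2.    1.6   0.42  2.06] tcp [0.44 0.5  0.7 ]
-0.05, -0.17, 0, 0.03, -0.01, 0.07, 1, -0.09, -0.33, -0.01, 0.05, -0.02, 0.15, 1, -0.12, -0.5, -0.03, 0.08, -0.03, 0.22, 1, -0.13, -0.68, -0.06, 0.1, -0.04, 0.3, 1, -0.13, -0.84, -0.09, 0.13, -0.05, 0.38, 1
CALL 5 11 [ 0.62 -0.35  2.    2.21  0.4   2.22] tcp [0.46 0.48 0.79]
-0.08, -0.15, 0, 0.02, -0.01, 0.08, 1, -0.14, -0.29, -0.01, 0.05, -0.03, 0.15, 1, -0.19, -0.45, -0.03, 0.07, -0.04, 0.23, 1, -0.23, -0.6, -0.05, 0.09, -0.05, 0.31, 1, -0.24, -0.73, -0.07, 0.11, -0.07, 0.38, 1, -0.25, -0.89, -0.1, 0.13, -0.08, 0.46, 1
CALL 11 17 [ 0.62 -0.35  2.    2.85  0.42  2.35] tcp [0.51 0.42 0.85]
-0.11, -0.13, 0, 0.02, -0.02, 0.08, 1, -0.2, -0.28, -0.02, 0.04, -0.04, 0.16, 1, -0.28, -0.42, -0.03, 0.06, -0.06, 0.23, 1, -0.34, -0.57, -0.06, 0.08, -0.08, 0.31, 1, -0.38, -0.73, -0.09, 0.1, -0.1, 0.38, 1, -0.41, -0.89, -0.13, 0.12, -0.12, 0.46, 1
CALL 17 23 [ 0.62 -0.35  2.    3.5   0.45  2.48] tcp [0.57 0.33 0.86]
-0.13, -0.13, 0, 0.02, -0.02, 0.08, 1, -0.24, -0.26, -0.02, 0.04, -0.04, 0.15, 1, -0.34, -0.4, -0.04, 0.06, -0.07, 0.23, 1, -0.43, -0.55, -0.06, 0.07, -0.09, 0.31, 1, -0.5, -0.72, -0.1, 0.09, -0.12, 0.38, 1, -0.55, -0.89, -0.14, 0.11, -0.14, 0.46, 1
CALL 23 28 [ 0.62 -0.35  2.    4.    0.5   2.6 ] tcp [0.6  0.26 0.82]
-0.13, -0.09, 0, 0.01, -0.02, 0.07, 1, -0.29, -0.18, -0.01, 0.02, -0.05, 0.14, 1, -0.44, -0.29, -0.04, 0.04, -0.08, 0.22, 1, -0.58, -0.42, -0.07, 0.05, -0.11, 0.29, 1, -0.7, -0.54, -0.1, 0.05, -0.14, 0.36, 1
```

Request:
move_arm:
  motion: [-0.05,-0.17,0,0.03,-0.01,0.07,1,-0.09,-0.33,-0.01,0.05,-0.02,0.15,1,-0.12,-0.5,-0.03,0.08,-0.03,0.22,1,-0.13,-0.68,-0.06,0.1,-0.04,0.3,1,-0.13,-0.84,-0.09,0.13,-0.05,0.38,1]

```text
t: 15.15
ee_pos: [0.4421, 0.4971, 0.7041]
tool_rot: [[0.705, -0.475, 0.526], [-0.475, 0.234, 0.848], [-0.527, -0.848, -0.06]]
contact_force: [-0.1, 0.2, -0.2]
opening: 0.0048
grasp_force: 25.0
```

Request:
move_arm:
  motion: [-0.08,-0.15,0,0.02,-0.01,0.08,1,-0.14,-0.29,-0.01,0.05,-0.03,0.15,1,-0.19,-0.45,-0.03,0.07,-0.04,0.23,1,-0.23,-0.6,-0.05,0.09,-0.05,0.31,1,-0.24,-0.73,-0.07,0.11,-0.07,0.38,1,-0.25,-0.89,-0.1,0.13,-0.08,0.46,1]

```text
t: 15.75
ee_pos: [0.462, 0.4795, 0.7914]
tool_rot: [[0.315, -0.743, 0.59], [-0.048, 0.609, 0.792], [-0.948, -0.278, 0.156]]
contact_force: [0.6, 0.2, -0.8]
opening: 0.005
grasp_force: 25.0
```

Request:
move_arm:
  motion: [-0.11,-0.13,0,0.02,-0.02,0.08,1,-0.2,-0.28,-0.02,0.04,-0.04,0.16,1,-0.28,-0.42,-0.03,0.06,-0.06,0.23,1,-0.34,-0.57,-0.06,0.08,-0.08,0.31,1,-0.38,-0.73,-0.09,0.1,-0.1,0.38,1,-0.41,-0.89,-0.13,0.12,-0.12,0.46,1]

```text
t: 16.35
ee_pos: [0.5075, 0.4167, 0.8537]
tool_rot: [[-0.102, -0.694, 0.712], [0.539, 0.563, 0.626], [-0.836, 0.448, 0.317]]
contact_force: [-0.0, 0.8, -0.2]
opening: 0.005
grasp_force: 25.0
```

Request:
move_arm:
  motion: [-0.13,-0.13,0,0.02,-0.02,0.08,1,-0.24,-0.26,-0.02,0.04,-0.04,0.15,1,-0.34,-0.4,-0.04,0.06,-0.07,0.23,1,-0.43,-0.55,-0.06,0.07,-0.09,0.31,1,-0.5,-0.72,-0.1,0.09,-0.12,0.38,1,-0.55,-0.89,-0.14,0.11,-0.14,0.46,1,-0.55,-0.89,-0.14,0.11,-0.14,0.46,1]

```text
t: 17.05
ee_pos: [0.5648, 0.3283, 0.8557]
tool_rot: [[-0.331, -0.387, 0.861], [0.911, 0.106, 0.398], [-0.245, 0.916, 0.317]]
contact_force: [-0.5, 0.6, -0.4]
opening: 0.0043
grasp_force: 25.0
```

Run:
```python
from plan import *
o=arm.get_obs();q0=np.array(o["joint_pos"]);print(o["t"],np.round(q0,2),o["ee_pos"],o["opening"])
qf,e=ik(*final(57),np.array([.7,.35,2.3,4.1,.65,2.7]));print(np.round(qf,3),e)
W=[q0,[.62,-.3,2.02,4.0,.55,2.6],qf]
emit(sample(W))
```

```text
17.05 [ 0.64 -0.36  2.    3.61  0.44  2.38] [0.56481147 0.32830858 0.85565096] 0.00428861555221082
[0.713 0.367 2.32  4.085 0.671 2.705] 1.2341417371055922e-12
CALL 0 5 [ 0.62 -0.3   2.02  4.    0.55  2.6 ] tcp [0.62 0.26 0.79]
-0.15, -0.18, 0.03, 0.02, -0.03, 0.08, 1, -0.29, -0.37, 0.04, 0.03, -0.06, 0.15, 1, -0.43, -0.57, 0.04, 0.05, -0.09, 0.22, 1, -0.58, -0.8, 0.02, 0.06, -0.13, 0.3, 1, -0.65, -0.92, 0.01, 0.07, -0.14, 0.34, 1
CALL 5 7 [ 0.63 -0.23  2.05  4.01  0.56  2.61] tcp [0.64 0.28 0.72]
-0.05, -0.38, 0.05, 0.03, -0.01, -0.01, 1, -0.11, -0.73, 0.09, 0.05, -0.01, -0.01, 1
CALL 7 9 [ 0.64 -0.16  2.08  4.02  0.58  2.62] tcp [0.66 0.29 0.64]
-0.06, -0.37, 0.05, 0.03, -0.01, -0.01, 1, -0.13, -0.75, 0.09, 0.05, -0.02, -0.01, 1
CALL 9 11 [ 0.65 -0.09  2.11  4.03  0.59  2.63] tcp [0.67 0.3  0.57]
-0.06, -0.35, 0.05, 0.03, -0.01, -0.01, 1, -0.13, -0.72, 0.08, 0.05, -0.02, -0.02, 1
CALL 11 13 [ 0.66 -0.02  2.15  4.04  0.6   2.64] tcp [0.67 0.31 0.5 ]
-0.07, -0.37, 0.05, 0.03, -0.01, -0.01, 1, -0.15, -0.74, 0.08, 0.05, -0.02, -0.02, 1
CALL 13 15 [0.67 0.06 2.18 4.05 0.61 2.66] tcp [0.67 0.31 0.42]
-0.08, -0.37, 0.05, 0.03, -0.01, -0.01, 1, -0.16, -0.74, 0.08, 0.05, -0.02, -0.02, 1
CALL 15 17 [0.68 0.14 2.22 4.06 0.63 2.67] tcp [0.66 0.3  0.34]
-0.08, -0.36, 0.04, 0.03, -0.01, -0.01, 1, -0.17, -0.75, 0.07, 0.06, -0.02, -0.02, 1
CALL 17 19 [0.69 0.21 2.25 4.07 0.64 2.68] tcp [0.64 0.29 0.27]
-0.09, -0.36, 0.04, 0.03, -0.01, -0.01, 1, -0.18, -0.72, 0.07, 0.05, -0.02, -0.02, 1
CALL 19 21 [0.7  0.29 2.29 4.08 0.66 2.69] tcp [0.62 0.28 0.2 ]
-0.09, -0.35, 0.04, 0.03, -0.01, -0.01, 1, -0.2, -0.7, 0.06, 0.05, -0.02, -0.03, 1
CALL 21 23 [0.71 0.37 2.32 4.09 0.67 2.7 ] tcp [0.6  0.26 0.14]
-0.11, -0.38, 0.04, 0.03, -0.01, -0.01, 1, -0.19, -0.64, 0.06, 0.05, -0.02, -0.03, 1
```

Request:
move_arm:
  motion: [-0.15,-0.18,0.03,0.02,-0.03,0.08,1,-0.29,-0.37,0.04,0.03,-0.06,0.15,1,-0.43,-0.57,0.04,0.05,-0.09,0.22,1,-0.58,-0.8,0.02,0.06,-0.13,0.3,1,-0.65,-0.92,0.01,0.07,-0.14,0.34,1]

```text
t: 17.55
ee_pos: [0.6229, 0.2606, 0.786]
tool_rot: [[-0.265, -0.119, 0.957], [0.91, -0.36, 0.207], [0.32, 0.925, 0.203]]
contact_force: [0.7, 0.0, -0.6]
opening: 0.0048
grasp_force: 25.0
```

Request:
move_arm:
  motion: [-0.05,-0.38,0.05,0.03,-0.01,-0.01,1,-0.11,-0.73,0.09,0.05,-0.01,-0.01,1]

```text
t: 17.75
ee_pos: [0.6426, 0.2793, 0.7193]
tool_rot: [[-0.251, -0.051, 0.967], [0.919, -0.326, 0.222], [0.304, 0.944, 0.128]]
contact_force: [0.4, -0.1, -0.1]
opening: 0.0048
grasp_force: 25.0
```

Request:
move_arm:
  motion: [-0.06,-0.37,0.05,0.03,-0.01,-0.01,1,-0.13,-0.75,0.09,0.05,-0.02,-0.01,1]

```text
t: 17.95
ee_pos: [0.6583, 0.2943, 0.6449]
tool_rot: [[-0.22, 0.023, 0.975], [0.931, -0.293, 0.217], [0.291, 0.956, 0.043]]
contact_force: [0.2, -0.4, 0.3]
opening: 0.0048
grasp_force: 25.0
```

Request:
move_arm:
  motion: [-0.06,-0.35,0.05,0.03,-0.01,-0.01,1,-0.13,-0.72,0.08,0.05,-0.02,-0.02,1]

```text
t: 18.15
ee_pos: [0.6672, 0.3058, 0.5726]
tool_rot: [[-0.192, 0.093, 0.977], [0.946, -0.247, 0.21], [0.261, 0.965, -0.041]]
contact_force: [0.4, 0.3, -0.7]
opening: 0.0047
grasp_force: 25.0
```

Request:
move_arm:
  motion: [-0.07,-0.37,0.05,0.03,-0.01,-0.01,1,-0.15,-0.74,0.08,0.05,-0.02,-0.02,1]

```text
t: 18.35
ee_pos: [0.6707, 0.3122, 0.4967]
tool_rot: [[-0.167, 0.165, 0.972], [0.959, -0.201, 0.198], [0.228, 0.966, -0.125]]
contact_force: [-0.0, 0.4, -1.7]
opening: 0.0047
grasp_force: 25.0
```

Request:
move_arm:
  motion: [-0.08,-0.37,0.05,0.03,-0.01,-0.01,1,-0.16,-0.74,0.08,0.05,-0.02,-0.02,1]

```text
t: 18.55
ee_pos: [0.6688, 0.3138, 0.4206]
tool_rot: [[-0.143, 0.236, 0.961], [0.971, -0.156, 0.183], [0.193, 0.959, -0.207]]
contact_force: [0.7, 0.9, -1.0]
opening: 0.0048
grasp_force: 25.0
```

Request:
move_arm:
  motion: [-0.08,-0.36,0.04,0.03,-0.01,-0.01,1,-0.17,-0.75,0.07,0.06,-0.02,-0.02,1,-0.17,-0.75,0.07,0.06,-0.02,-0.02,1]

```text
t: 18.85
ee_pos: [0.6587, 0.3102, 0.3398]
tool_rot: [[-0.122, 0.328, 0.937], [0.981, -0.107, 0.165], [0.154, 0.939, -0.308]]
contact_force: [-0.4, -0.1, -0.8]
opening: 0.0049
grasp_force: 25.0
```

Run:
```python
from plan import *
import cv2
delta(*final(57))
o=arm.get_obs();c=arm.camera('scene')
held(c,o);print(np.round(o["tool_rot"],3))
```

```text
t 18.85 ee [0.6587 0.3102 0.3398] q [0.69 0.15 2.22 4.03 0.65 2.7 ] open 0.0049037085934207835
shift [-0.708 -2.001 -0.047] turn [ 0.162 -0.074 -0.074]
held 51 [-0.04  -0.004 -0.058] [-0.007  0.005 -0.001] [[-0.037, -0.001, -0.056], [-0.027, 0.003, -0.035], [-0.01, 0.005, -0.004]]
[[-0.122  0.328  0.937]
 [ 0.981 -0.107  0.165]
 [ 0.154  0.939 -0.308]]
```

Request:
move_arm:
  motion: [-0.12,-0.33,0,0.03,-0.01,-0.01,1,-0.24,-0.66,0,0.06,-0.03,-0.03,1,-0.35,-1,-0.02,0.08,-0.04,-0.04,1,-0.35,-1,-0.02,0.08,-0.04,-0.04,1]

```text
t: 19.3
ee_pos: [0.6278, 0.2863, 0.2424]
tool_rot: [[-0.086, 0.436, 0.896], [0.993, -0.032, 0.111], [0.078, 0.899, -0.431]]
contact_force: [-0.2, -1.1, -0.8]
opening: 0.0053
grasp_force: 25.0
```

```bash
python3 -c "
from h import *
delta(*final(57))"
```

```text
t 19.3 ee [0.6278 0.2863 0.2424] q [0.71 0.24 2.29 4.08 0.67 2.69] open 0.005324420052375551
shift [-0.299 -1.023  0.129] turn [ 0.082 -0.033 -0.038]
```

Request:
move_arm:
  motion: [-0.08,-0.25,0.03,0.02,-0.01,-0.01,1,-0.15,-0.5,0.06,0.04,-0.02,-0.02,1,-0.22,-0.75,0.09,0.06,-0.03,-0.03,1,-0.3,-0.95,0.12,0.08,-0.03,-0.04,1,-0.3,-1,0.13,0.08,-0.03,-0.04,1,-0.3,-1,0.13,0.08,-0.03,-0.04,1]

```text
t: 19.9
ee_pos: [0.6006, 0.2625, 0.1473]
tool_rot: [[-0.074, 0.537, 0.841], [0.997, 0.037, 0.064], [0.003, 0.843, -0.538]]
contact_force: [-1.0, -0.3, -0.1]
opening: 0.0046
grasp_force: 25.0
```

Run:
```python
from h import *
import cv2
delta(*final(57))
o=arm.get_obs();R=np.array(o["tool_rot"]);print(np.round(R,3),"mid",o["ee_pos"]+R@[.0095,-.001,-.03])
c=arm.camera('scene');t=arm.camera('top');m=held(c,o);held(t,o)
P=cloud(c)[m];print("scene cloud",P.min(0),P.max(0))
a=cv2.resize(c['pixels'][130:220,90:210,::-1],(800,600),interpolation=cv2.INTER_CUBIC)
cv2.imwrite('pics/f1.png',a)
b=cv2.resize(t['pixels'][140:260,90:250,::-1],(800,600),interpolation=cv2.INTER_CUBIC);cv2.imwrite('pics/f2.png',b)
```

```text
t 19.9 ee [0.6006 0.2625 0.1473] q [0.71 0.36 2.33 4.06 0.67 2.72] open 0.0045965940515073295
shift [-0.01  -0.059 -0.003] turn [ 0.005 -0.004 -0.   ]
[[-0.074  0.537  0.841]
 [ 0.997  0.037  0.064]
 [ 0.003  0.843 -0.538]] mid [0.57415361 0.27000845 0.16264126]
held 44 [-0.038 -0.012 -0.058] [ 0.048  0.011 -0.007] [[-0.037, -0.004, -0.056], [-0.021, 0.002, -0.048], [0.041, 0.009, -0.008]]
held 140 [-0.033 -0.001 -0.056] [ 0.058  0.008 -0.001] [[-0.031, 0.0, -0.053], [-0.015, 0.003, -0.014], [0.048, 0.005, -0.003]]
scene cloud [0.55000511 0.2219478  0.15045023] [0.59890164 0.30795439 0.18352112]
```

View pics/f1.png

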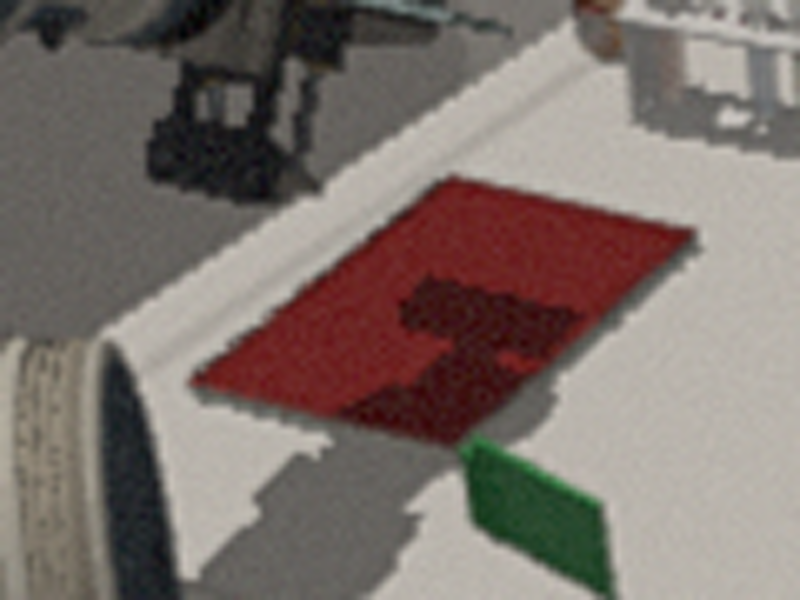

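View pics/f2.png

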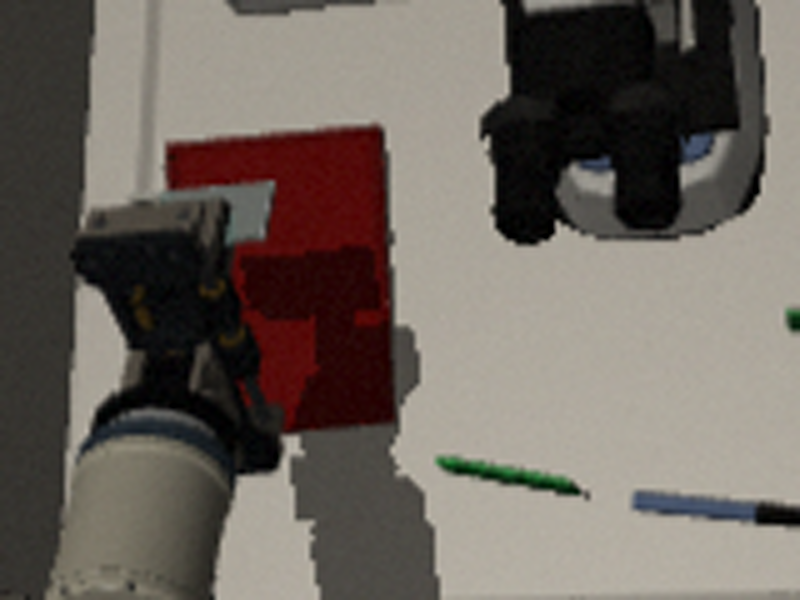

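The slide is held over the notebook, with its clear end at (250,210) in the top crop. The frosted end points left to the spiral and the labelled side is up at 57°. One small final trim, then a settle.

Request:
move_arm:
  motion: [0,-0.05,0,0,0,0,1,0,-0.05,0,0,0,0,1,0,-0.05,0,0,0,0,1,0,-0.05,0,0,0,0,1,0,-0.05,0,0,0,0,1,0,-0.05,0,0,0,0,1]

```text
t: 20.6
ee_pos: [0.5977, 0.2623, 0.1431]
tool_rot: [[-0.074, 0.537, 0.84], [0.997, 0.037, 0.065], [0.004, 0.843, -0.538]]
contact_force: [0.8, -0.7, -0.8]
opening: 0.0047
grasp_force: 25.0
```

```bash
python3 -c "
from h import *
o=arm.get_obs();R=np.array(o['tool_rot']);print(o['t'],o['ee_pos']+R@[.0095,-.001,-.03],np.round(R,3),np.abs(o['qvel']).max(),o['grasp_force'],o['opening'])
print(arm.job_done())"
```

```text
20.6 [0.57120445 0.26979165 0.15847401] [[-0.074  0.537  0.84 ]
 [ 0.997  0.037  0.065]
 [ 0.004  0.843 -0.538]] 0.0009508021905352742 24.986477494239807 0.0047176929044562685
the job is handed in; nothing more can be done
None
```

The job is handed in at 20.6 s: the notched slide is held still with its centre about 15 cm above the middle of the notebook, label side up at about 57°, frosted end toward the spiral binding and no finger on it; the verdict was not shown.

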